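# Pull the socket base from under the cartons and load the relay index table

### The arm

A 6-joint arm with a two-finger parallel gripper is mounted at the origin on a cart in front of the work surface, level with it; the furniture and walls round the work are solid. World frame = base frame: x ahead of the robot, y to its left, z up, the work surface at z = 0. Lengths are in m, angles in rad, forces in N, time in s.
With the tool pointing down it reaches from about 0.275 to 0.975 m from the base axis. Payload 8.4 kg.
Tool frame: the origin (TCP) lies at the very end of the fingers, on their centre line; the grasp point (between the pads) lies 19 mm behind it; z points along the fingers, x is the direction in which the jaws open and shut, and the axes are right-handed (so a half turn about z gives the same grasp; the last joint's range is limited). The gripper opens to 92 mm and grips with 3 to 60 N. Pads are 20 mm wide; open, the fingers measure 128 mm over their backs; the gripper's body (75 mm by 189 mm) begins 69 mm behind the grasp point.
Start: joints at [-1.268, 0.353, 1.633, -0, 1.155, -0.002], TCP at [0.188, -0.596, 0.215] pointing down, gripper open.
Joint ranges: [-2.63, 2.63], [-0.92, 2.1], [0.06, 2.66], [-1.3, 4.44], [0, 2.69], [-3.02, 3.02]. Speed limits (rad/s): [2.22, 2.22, 2.79, 3.14, 3.14, 3.14].

### API

Orientations are given as a unit quaternion [x, y, z, w].
In Python, from station import move_pose, servo_line, move_joints, grip, sleep, inverse_kinematics, get_state, grab_frame, camera_params, PlanningError, sign_off, boxes_of, regions_of, landmark_of gives the robot as it stands. The module is installed in compiled form; this text tells all that it offers. Calls block until the motion is done:
- move_pose(position, orientation): joint-space move of the TCP to a pose.
- servo_line(position, rotation=None, max_speed=0.15, max_force=None): straight line of the TCP; rotation=None keeps the orientation; max_speed is the mean speed in m/s. With max_force (N) it stops when the force on the tool has changed by that much, and returns True; else False.
- move_joints(angles): joint-space move.
- grip(opening, grasp_force=None): finger opening in m; grasp_force is the grip in N (None keeps the last); returns when the fingers have stopped.
- sleep(seconds).
- inverse_kinematics(position, orientation): joint angles nearest the present ones, or None.
- get_state(): the state.
- grab_frame(name): name is "scene" or "top"; returns (picture, depth): 480x640x3 uint8, blue, green, red; 480x640 float32, m along the optical axis (not along the pixel's ray), 0 where there is no reading.
- camera_params(name): a dict with "fx", "fy", "cx", "cy" (pixels), "extrinsics" (4x4, takes a point from camera to world coordinates). Camera axes: x right, y up, looking along -z (the intrinsics and any distortion apply to the point x, -y, -z); pixel columns grow to the right and rows downward; lengths in m; the calibration is good to about 2 mm. A picture is of the moment at which its call begins. camera_params takes no time and is no camera call.
A pose or a line that the arm cannot do raises PlanningError and nothing moves.
- sign_off(): hands the job in, once; it reports no verdict.
Trained networks look in the newest picture that a camera, given by its name, has taken for a name from the list of things; names that differ only in an ending like _2 or _b are one class to them, and where a whole thing is asked for, a point or a joint stands for the part that bears it (a point fixed in the world has none). Each returns a list of dicts, best first, with "score" (0 to 1); they miss things now and then, are a little off and sometimes report something else, mostly with a low value. They report only what shows in the picture. A call takes as long as a camera call. They do not tell look-alikes from the thing itself.
- boxes_of(camera, target): "position" ([x, y, z] in m, in the coordinates of the camera as it stood for that picture, good to about 4 mm: the middle of the surface that is visible of it).
- regions_of(camera, target): "mask" (480x640 bool, what is visible of it).
- landmark_of(camera, target): "position" ([x, y, z] in m, in the coordinates of the camera as it stood for that picture, good to about 4 mm: a listed point, or the origin of a listed thing).
The state is a dict: "clock": time; "qpos": joint angles; "joint_velocities": joint speeds; "joint_torque": joint torques, N m; "position": TCP position; "tool_rot": TCP orientation; "wrist_force": force on the tool from outside, world axes, zero at the start; "torque": the same for the moment, N m; "finger_gap": finger opening in m.
Only numpy, scipy, OpenCV 4.12 (cv2) and the standard library are available. Lean on these libraries where they do the work, as an engineer would, in place of code of your own. Each camera call takes 0.05 s, during which the arm holds its last target.

### The job

Slide the black socket base straight out from under the two cartons, through the gap under the bench stop, so that the cartons are neither lifted nor unstacked and stay standing one on the other behind the stop; then lay the base flat in the nest of the rotary index table. With the table still at its first stop, plug every relay that is there fully down into a socket of its own in the base, and finally turn the table by its upright handle one click anticlockwise (seen from above) to the next stop and let go. Some relay may get knocked aside while you work; leave everything else on the desk where it is.

Things in the scene. Friction and masses are not known exactly. Their poses are not given: they have to be found in the camera images.
- bench_stop: Fixed low bridge on the desk. Origin on the desk under the middle of its crossbar; z up, x points to the carton pile (away from the robot), y along the bar. White slippery plastic crossbar 10 mm thick in x, 22 to 56 mm above the desk; two posts 18 mm square, 56 mm high, at y = -62 and 62 mm, on feet 4 mm thick. The socket base comes out under the bar along -x, between the posts.
- socket_base: Loose black plate 180 x 64 x 16 mm (x, y, z), 0.25 kg, with three square sockets along its x axis. Origin at the centre of its underside, z up, alike both ways round. At the start it lies on the desk under the crossbar, its middle about below the bar and its front 80 mm or so sticking out toward the robot; the cartons stand on its rear half. Grip it across its 64 mm width.
- socket0 (a point): Centre of the mouth of socket 0, flush with the top of the socket base, at x = -52 mm of the base; axes as the base. Square hole 42.4 mm wide, sides along the base's x and y, 13 mm deep, 1.5 mm chamfer.
- socket1 (a point): Centre of the mouth of socket 1, flush with the top of the socket base, at x = 0 mm of the base; axes as the base. Square hole 42.4 mm wide, sides along the base's x and y, 13 mm deep, 1.5 mm chamfer.
- socket2 (a point): Centre of the mouth of socket 2, flush with the top of the socket base, at x = 52 mm of the base; axes as the base. Square hole 42.4 mm wide, sides along the base's x and y, 13 mm deep, 1.5 mm chamfer.
- white_carton: Loose white lidded carton 82 x 107 x 45 mm, 0.09 kg, lower one of the pile, its 107 mm side along the socket base; stands on the base a few mm behind the crossbar, which holds it back when the base is drawn out; it then drops the 16 mm to the desk. Origin at the centre of its underside.
- cream_carton: Loose cream lidded carton 62 x 77 x 40 mm, 0.07 kg, standing on the white carton. Origin at the centre of its underside.
- index_table (a joint): Turning angle of the rotary table in rad, anticlockwise seen from above positive. Spring detents at 0 (first stop, loading; where it starts), 1.047 (next stop) and 2.094; between stops it springs to the nearer one. Turning it out of a stop takes up to about 3 N at the handle.
- nest (a point): Centre of the round aluminium table's top face, 40 mm above the desk, on the turning axis; turns with the table. Disc radius 108 mm. The nest for the socket base has its long side along this x axis: steel lips 10 mm high at both ends (inner faces at x = -93.5 and 93.5 mm) and four side lips near the corners (x from 58 to 82 mm either side, inner faces at y = -35.5 and 35.5 mm), so the base lies with 3.5 mm play all round; the sides are open in the middle for the fingers.
- handle_top (a point): Top of the table's upright round black handle, 16 mm diameter, standing 60 mm above the table's disc (top about 99 mm above the desk), 125 mm from the turning axis, on the nest's -y side. It may turn in the grip.
- relay0: Loose plug-in relay (one of up to three, all alike; absent ones read None): grey square block 40 x 40 x 58 mm with a black foot (its weight is low), 0.09 kg, standing upright on the desk. Origin at the centre of its underside, z up. Its whole foot is the plug: plugged in, its underside lies 13 mm below the socket's mouth. Any relay fits any socket, in any quarter turn.
- relay1: Loose plug-in relay (one of up to three, all alike; absent ones read None): grey square block 40 x 40 x 58 mm with a black foot (its weight is low), 0.09 kg, standing upright on the desk. Origin at the centre of its underside, z up. Its whole foot is the plug: plugged in, its underside lies 13 mm below the socket's mouth. Any relay fits any socket, in any quarter turn.
- relay2: Loose plug-in relay (one of up to three, all alike; absent ones read None): grey square block 40 x 40 x 58 mm with a black foot (its weight is low), 0.09 kg, standing upright on the desk. Origin at the centre of its underside, z up. Its whole foot is the plug: plugged in, its underside lies 13 mm below the socket's mouth. Any relay fits any socket, in any quarter turn.
- mug: White mug, bystander, 68 mm diameter (100 with the handle), 95 mm high. Origin at the centre of its underside.
- spool: Solder reel, bystander, 52 mm diameter, 35 mm high. Origin at the centre of its underside.
- tin: Small tin, bystander, 64 mm diameter, 93 mm high. Origin at the centre of its underside.
- tape: Roll of masking tape lying flat, bystander, 109 mm diameter, 24 mm high. Origin at the centre of its underside.
There are look-alikes about, which are no part of the job. Leave any green look-alike of the relay1 alone.

How it is judged:
By the outcome, as a careful person would: the job done as asked, in the order asked, and still so for the second after the job is handed in, with the robot touching nothing.
Of relay0, relay1, relay2 only 2 to 3 are there at a start; the rules pass over those that are not, and their reading is None.
At some moment in a run one of relay0, relay1, relay2 may be knocked a few centimetres aside while the robot is not near it.
It also fails if it takes over 200 s, if anything falls off the work surface, if the arm or the gripper's body presses on something with over 40 N, if the wrist force passes 120 N, or if a joint passes its speed limit or range.

## Working session

There is one attempt and no reset: what is moved stays moved. The work goes in short steps, each a Python script; the robot and the scene stay as the last script left them, time stands still between calls to the robot, and variables do not carry over. Pictures are saved under pics/ and viewed, and the job is handed in when it is done.

```bash
mkdir -p pics; ls; python3 - <<'E'
from station import *
import cv2, numpy as np
s=get_state(); print(s['clock'],s['position'],s['tool_rot'],s['finger_gap'],s['wrist_force'])
for c in ['scene','top']:
    im,d=grab_frame(c); cv2.imwrite(f'pics/{c}0.png',im); print(c,camera_params(c))
E
```

```text
pics
0.0 [ 0.18741193 -0.59571593  0.2138338 ] [ 8.06247879e-01 -5.91577430e-01 -5.66390891e-04 -4.25712332e-04] 0.09179419502439654 [-0.03869611  0.07860025 -1.08275819]
scene {'fx': 436.92125775524715, 'fy': 436.92125775524715, 'cx': 323.3852199033142, 'cy': 241.0349211574234, 'extrinsics': array([[-0.69349108,  0.36844274, -0.61912847, -0.14032366],
       [-0.72038153, -0.34150983,  0.60367333,  0.6260054 ],
       [ 0.0109806 ,  0.86465079,  0.50225336,  0.65145799],
       [ 0.        ,  0.        ,  0.        ,  1.        ]])}
top {'fx': 565.3282302065362, 'fy': 565.3282302065362, 'cx': 316.1258886504786, 'cy': 235.1210724994095, 'extrinsics': array([[-0.01187137,  0.98440861, -0.17549575,  0.25525052],
       [-0.99985551, -0.01382176, -0.00989541, -0.04279059],
       [-0.01216678,  0.17535292,  0.98443046,  1.57265549],
       [ 0.        ,  0.        ,  0.        ,  1.        ]])}
```

View pics/scene0.png

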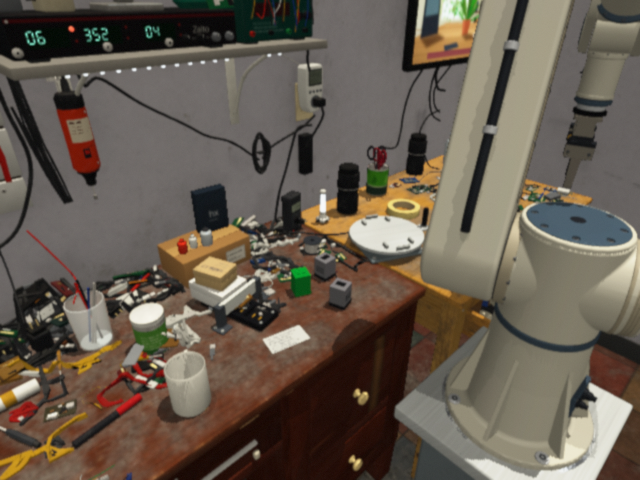

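View pics/top0.png

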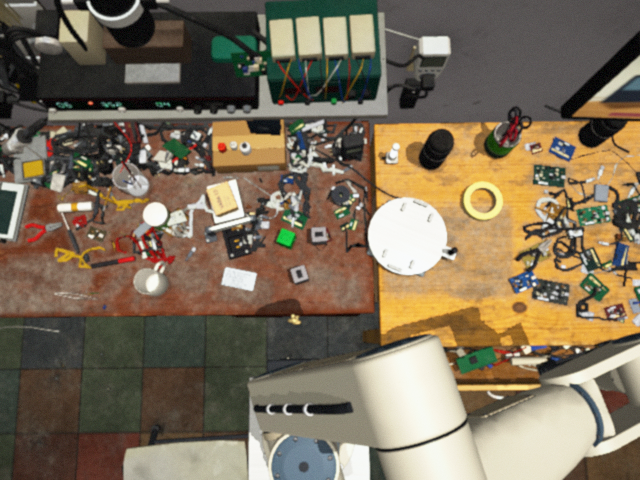

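```bash
cat > h.py <<'E'
from station import *
import cv2, numpy as np
from scipy.spatial.transform import Rotation as R
def w(cam,p):
    T=camera_params(cam)['extrinsics']; return T[:3,:3]@np.asarray(p)+T[:3,3]
def cloud(cam,d):
    P=camera_params(cam); v,u=np.mgrid[0:480,0:640]
    X=np.stack([(u-P['cx'])/P['fx']*d,-(v-P['cy'])/P['fy']*d,-d],-1)
    return X@P['extrinsics'][:3,:3].T+P['extrinsics'][:3,3]
def shoot(cam,name=None):
    im,d=grab_frame(cam)
    if name: cv2.imwrite(f'pics/{name}.png',im)
    return im,d,cloud(cam,d)
def q(jaw):  # tool down, jaw direction yaw in world
    x=np.array([np.cos(jaw),np.sin(jaw),0]); z=np.array([0,0,-1.]); y=np.cross(z,x)
    return R.from_matrix(np.stack([x,y,z],1)).as_quat()
E
python3 - <<'E'
from h import *
for c in ['top','scene']:
    shoot(c)
    for n in ['bench_stop','socket_base','socket0','socket1','socket2','white_carton','cream_carton','nest','handle_top','relay0','mug','spool','tin','tape']:
        print(c,n,[(np.round(w(c,r['position']),3).tolist(),round(r['score'],2)) for r in landmark_of(c,n)][:5])
    print([(np.round(w(c,r['position']),3).tolist(),round(r['score'],2)) for r in boxes_of(c,'relay0')])
E
```

```text
top bench_stop [([0.565, 0.208, 0.006], 0.7), ([0.422, 0.018, 0.004], 0.29)]
top socket_base [([0.567, 0.214, 0.002], 0.91)]
top socket0 [([0.511, 0.2, 0.019], 0.92), ([0.565, 0.209, 0.017], 0.6)]
top socket1 [([0.511, 0.2, 0.019], 0.92), ([0.565, 0.209, 0.017], 0.6)]
top socket2 [([0.511, 0.2, 0.019], 0.92), ([0.565, 0.209, 0.017], 0.6)]
top white_carton [([0.623, 0.221, 0.014], 0.92)]
top cream_carton [([0.622, 0.223, 0.062], 0.56)]
top nest [([0.525, -0.28, 0.04], 0.85), ([0.474, -0.394, 0.096], 0.73)]
top handle_top [([0.477, -0.394, 0.096], 0.67)]
top relay0 [([0.529, -0.038, -0.002], 0.65), ([0.522, 0.059, -0.002], 0.62), ([0.421, 0.022, 0.004], 0.51)]
top mug [([0.415, 0.411, -0.003], 0.72)]
top spool [([0.646, -0.094, 0.001], 0.76)]
top tin [([0.578, 0.405, 0.001], 0.83)]
top tape [([0.624, -0.504, -0.004], 0.96)]
[([0.417, 0.013, 0.059], 0.59), ([0.523, -0.04, 0.056], 0.53)]
scene bench_stop [([0.565, 0.205, -0.006], 0.62)]
scene socket_base [([0.565, 0.212, 0.0], 0.72)]
scene socket0 [([0.567, 0.206, 0.017], 0.9), ([0.615, 0.222, 0.013], 0.9), ([0.513, 0.196, 0.016], 0.63),
[... 237 characters left out ...]
13], 0.9), ([0.513, 0.196, 0.016], 0.63), ([0.632, -0.498, -0.004], 0.41)]
scene white_carton [([0.629, 0.219, 0.017], 0.69)]
scene cream_carton [([0.623, 0.227, 0.056], 0.62)]
scene nest [([0.518, 0.193, 0.018], 0.71), ([0.418, 0.413, -0.005], 0.65), ([0.526, -0.282, 0.041], 0.56)]
scene handle_top [([0.48, -0.39, 0.097], 0.63)]
scene relay0 [([0.525, 0.054, 0.001], 0.91), ([0.422, 0.015, -0.003], 0.78), ([0.528, -0.032, -0.003], 0.6)]
scene mug [([0.42, 0.414, 0.0], 0.79)]
scene spool [([0.648, -0.096, 0.003], 0.66)]
scene tin [([0.591, 0.408, -0.0], 0.6)]
scene tape [([0.631, -0.496, -0.003], 0.79)]
[([0.516, -0.022, 0.035], 0.95), ([0.41, 0.031, 0.04], 0.71), ([0.51, 0.064, 0.04], 0.64)]
```

```bash
python3 - <<'E'
from h import *
im=cv2.imread('pics/top0.png')
cv2.imwrite('pics/z1.png',cv2.resize(im[170:300,185:345],(800,650))[:600])
cv2.imwrite('pics/z2.png',cv2.resize(im[180:290,350:470],(654,600)))
im=cv2.imread('pics/scene0.png')
cv2.imwrite('pics/z3.png',cv2.resize(im[230:345,170:370],(800,460),interpolation=cv2.INTER_CUBIC))
E
```

```text
(no output)
```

View pics/z1.png

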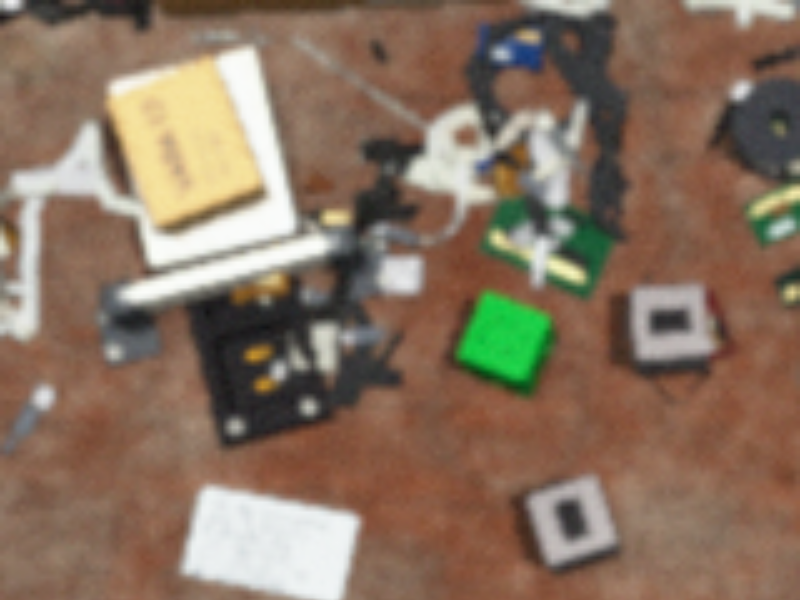

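View pics/z2.png

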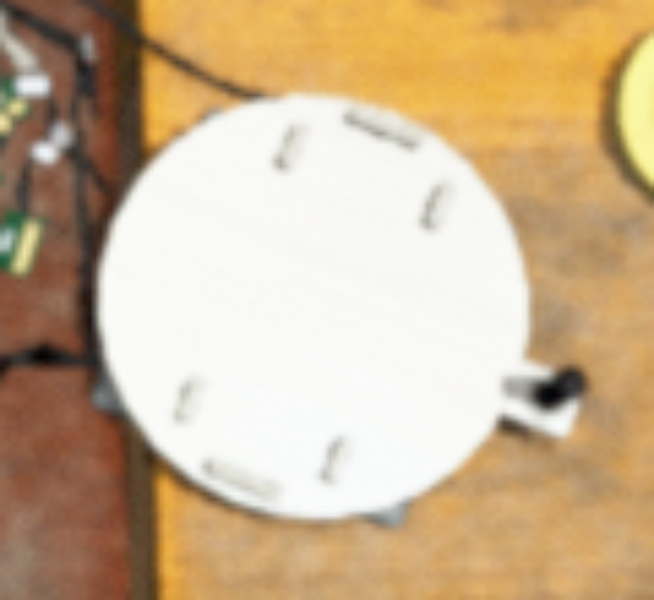

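View pics/z3.png

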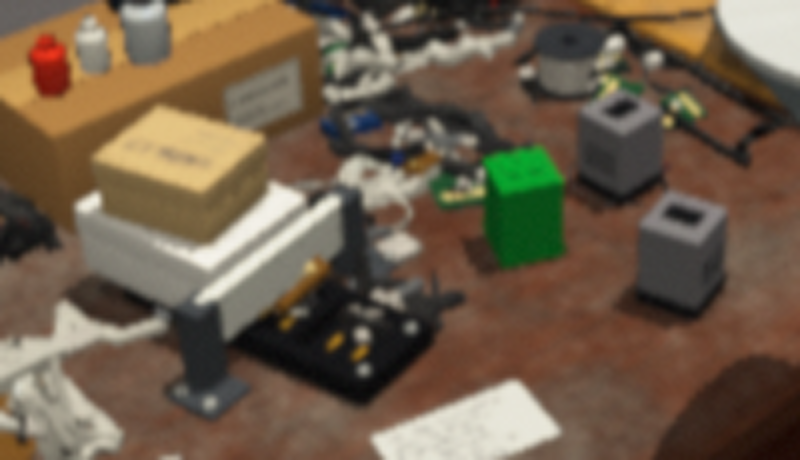

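```bash
cat >> h.py <<'E'
def rect(P,m,lo,hi):
    s=P[m&(P[...,2]>lo)&(P[...,2]<hi)]
    if len(s)<8: return None
    (c,sz,a)=cv2.minAreaRect(s[:,:2].astype(np.float32)); 
    return np.round(c,4).tolist(),np.round(sz,4).tolist(),round(a,1),len(s),np.round(np.median(s,0),4).tolist()
E
python3 - <<'E'
from h import *
for c in ['top','scene']:
    im,d,P=shoot(c)
    for n,lo,hi in [('socket_base',.009,.022),('bench_stop',.05,.063),('white_carton',.055,.07),('cream_carton',.095,.11),('relay0',.052,.066),('nest',.034,.046)]:
        for r in regions_of(c,n): print(c,n,round(r['score'],2),rect(P,r['mask'],lo,hi))
    np.save(f'{c}.npy',P)
E
```

```text
top socket_base 0.97 ([0.517, 0.1948], [0.0842, 0.066], 13.6, 381, [0.5112, 0.1903, 0.015])
top bench_stop 0.85 ([0.5599, 0.2061], [0.0188, 0.1408], 13.6, 223, [0.5601, 0.2079, 0.055])
top bench_stop 0.33 ([0.5612, 0.3893], [0.013, 0.0468], 37.4, 23, [0.5552, 0.3888, 0.0547])
top white_carton 0.93 ([0.6201, 0.2201], [0.1114, 0.0818], 13.1, 379, [0.5944, 0.1982, 0.0612])
top cream_carton 0.92 ([0.6219, 0.2239], [0.0799, 0.0621], 21.1, 624, [0.6208, 0.2229, 0.1007])
top relay0 0.82 ([0.5277, -0.0351], [0.0403, 0.039], 2.1, 200, [0.5261, -0.0354, 0.0578])
top relay0 0.74 ([0.5206, 0.0554], [0.04, 0.0406], 67.6, 196, [0.5205, 0.0546, 0.0583])
top relay0 0.68 ([0.4203, 0.0191], [0.0401, 0.0392], 17.9, 205, [0.4197, 0.0197, 0.0579])
top nest 0.59 ([0.5236, -0.2784], [0.2136, 0.2144], 19.5, 4306, [0.5203, -0.2797, 0.0397])
top nest 0.25 None
scene socket_base 0.96 ([0.5219, 0.197], [0.092, 0.0663], 14.5, 480, [0.5126, 0.2002, 0.0142])
scene bench_stop 0.81 ([0.563, 0.2082], [0.0188, 0.1436], 14.9, 256, [0.5598, 0.2145, 0.0541])
scene bench_stop 0.54 ([0.5644, 0.4121], [0.0595, 0.0259], 73.2, 167, [0.5582, 0.416, 0.0568])
scene white_carton 0.93 ([0.6222, 0.2277], [0.1173, 0.0834], 22.3, 342, [0.5867, 0.2386, 0.0595])
scene white_carton 0.23 None
scene cream_carton 0.88 ([0.6228, 0.2258], [0.0778, 0.0624], 21.5, 533, [0.618, 0.2287, 0.0998])
scene relay0 0.94 ([0.4225, 0.0211], [0.0411, 0.0415], 16.0, 193, [0.4202, 0.0234, 0.0565])
scene relay0 0.91 ([0.5227, 0.0579], [0.0383, 0.0416], 66.8, 166, [0.52, 0.0592, 0.0567])
scene relay0 0.85 ([0.5287, -0.0325], [0.0405, 0.0415], 88.8, 147, [0.5258, -0.0315, 0.0566])
scene relay0 0.4 ([0.5666, 0.4127], [0.0611, 0.0265], 69.0, 176, [0.558, 0.4166, 0.0591])
scene nest 0.93 ([0.5258, -0.2762], [0.2135, 0.2162], 20.8, 2151, [0.518, -0.2703, 0.0387])
```

```bash
python3 - <<'E'
from h import *
P=np.load('top.npy')
# heights around the fingers' landing spots
a=np.radians(14); ux=np.array([np.cos(a),np.sin(a)]); uy=np.array([-ux[1],ux[0]])
c=np.array([.496,.1895])
rel=P[...,:2]-c; lx=rel@ux; ly=rel@uy
for s in (1,-1):
    m=(abs(lx)<.02)&(s*ly>.036)&(s*ly<.075); print(s,np.round(np.percentile(P[m][:,2],[5,50,95,100]),4))
m=(lx>-.25)&(lx<-.02)&(abs(ly)<.075); print('path',np.round(np.percentile(P[m][:,2],[0,5,50,95,100]),4))
for j in (a+np.pi/2,a-np.pi/2):
    print(inverse_kinematics([c[0],c[1],.12],q(j)))
E
```

```text
1 [-0.0063 -0.0006  0.0052  0.0107]
-1 [-0.0045  0.0044  0.0128  0.0187]
path [-0.7933 -0.7744 -0.0015  0.0052  0.0211]
[ 3.62117714e-01  3.23066580e-01  1.91916949e+00 -4.44089210e-16
  8.99356580e-01 -1.45302471e+00]
[ 3.62117714e-01  3.23066580e-01  1.91916949e+00 -4.44089210e-16
  8.99356580e-01  1.68856795e+00]
```

```bash
python3 - <<'E'
from h import *
P=np.load('top.npy')
a=np.radians(14); ux=np.array([np.cos(a),np.sin(a)]); uy=np.array([-ux[1],ux[0]])
c=np.array([.496,.1895])
rel=P[...,:2]-c; lx=rel@ux; ly=rel@uy
ys=np.arange(-.08,.085,.005)
print('ly',(ys*1000).astype(int))
for x in np.arange(-.16,.07,.01):
    print(round(x*1000),[int(round(1000*np.median(P[m][:,2]))) if (m:=((abs(lx-x)<.005)&(abs(ly-y)<.0025))).any() else None for y in ys])
E
```

```text
ly [-80 -75 -69 -64 -59 -54 -49 -44 -39 -34 -29 -24 -19 -14  -9  -4   0   5
  10  15  20  25  30  35  40  45  50  55  60  65  70  75  80]
-160 [1, 1, 2, -4, -1, 1, -1, 0, 0, 2, -1, -1, -2, -1, -1, 2, 0, 1, -2, -1, -1, 1, -3, -1, -4, -190, -3, -6, -466, -372, -9, -3, -2]
-150 [0, -2, -1, -2, -2, 2, -2, 1, 1, 2, 1, -1, -3, 2, 2, -1, 0, 2, -5, 2, 0, 3, 1, 3, 0, -5, 0, -2, -2, -1, 2, -3, -179]
-140 [-2, 0, 2, 0, -2, 0, -1, 0, -2, 3, 0, 1, 0, 0, -1, 0, 0, -4, 1, -2, 0, 0, -2, -2, 1, -3, 3, -3, 0, 0, -1, -2, 3]
-130 [-1, 2, -1, -1, -1, 3, 3, 1, 0, -3, 0, -2, -3, 1, -1, 0, -1, 2, -3, -1, 2, 2, -3, -2, 0, -1, 1, 1, 0, -2, -2, -1, -2]
-120 [0, 1, 1, 0, -2, 3, -2, -1, 1, 2, -3, 0, 0, 0, 1, 1, 0, 2, -4, -2, -2, -3, -2, 1, -2, 2, -1, 1, -2, 0, 1, -1, 1]
-110 [-1, 2, -3, -4, -1, -2, 1, -5, 1, -1, 1, 1, 0, 2, 2, 1, -2, 2, 1, -3, 1, -2, -1, 0, -1, 1, 2, -1, 2, -1, -1, 1, 2]
-100 [-1, -2, -2, -1, 1, -2, -1, 0, 0, 1, -1, -1, -1, 2, -1, -2, 0, -1, -3, 1, 0, -1, 0, -1, -2, -3, 0, 2, -1, -1, -2, 0, -1]
-90 [0, -2, -5, -1, -2, -1, 2, 0, 1, -1, 2, 1, 0, 0, 0, 0, 4, 1, 0, 1, 2, 1, 1, -1, 0, 2, 0, -1, -3, 1
[... 1083 characters left out ...]
 -2, 2, 3, 3, 6, 6, 4, 7, 10, 12, 17, 16, 7, 7, 2, 2, 6, 2, 3, 2, 16, 15, 1, 1, 0, 1, 1, 0, 1, -3, -2, -4]
20 [0, 2, 8, 3, 3, 7, 4, 4, 10, 11, 14, 15, 16, 16, 11, 2, 6, 3, 4, 1, 7, 16, 15, 6, 0, -2, 4, -1, -2, -1, 1, 1, 0]
30 [-1, -1, 1, -2, 2, 3, 3, 7, 13, 9, 14, 17, 13, 11, 4, 3, 3, 2, 3, 2, 5, 17, 15, 5, -1, 2, -2, 0, 1, -3, 0, -2, 0]
40 [1, 1, 1, 4, 3, 3, 7, 9, 12, 8, 16, 12, 14, 11, 12, 7, 15, 10, 12, 10, 13, 15, 19, 8, 1, 0, 2, -2, -2, 3, 1, 1, 4]
50 [7, 9, 3, 3, 10, 8, 8, 7, 8, 7, 17, 17, 14, 14, 13, 9, 7, 18, 7, 15, 6, 14, 16, 0, -1, -2, 2, 3, 4, 3, 3, 4, 8]
60 [4, 5, 7, 36, 37, 29, 33, 3, 34, 24, 31, 30, 32, 31, 29, 27, 24, 17, 9, 9, 11, 19, 27, 34, 12, 19, 17, 26, 33, 33, 46, 4, 7]
```

```bash
python3 - <<'E'
from h import *
a=np.radians(14); ux=np.array([np.cos(a),np.sin(a),0])
c=np.array([.496,.1895,0])-.006*ux
j=a-np.pi/2
s=get_state(); p=s['position']
servo_line([p[0],p[1],.25])
move_pose([c[0],c[1],.15],q(j))
grip(.085,25)
print(servo_line([c[0],c[1],.03],max_speed=.15,max_force=8))
print(servo_line([c[0],c[1],.003],max_speed=.03,max_force=6))
s=get_state(); print(s['clock'],s['position'],s['wrist_force'])
shoot('scene','a1')
E
```

```text
False
False
8.075 [0.49029011 0.18807306 0.00309175] [-0.01696309  0.54517464  0.02525762]
```

View pics/a1.png

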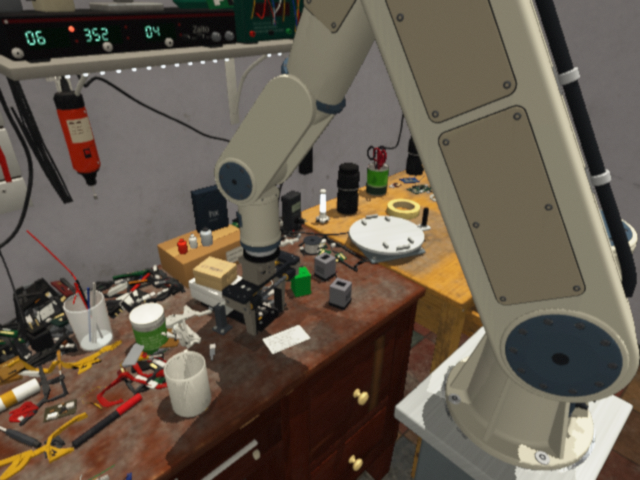

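```bash
python3 - <<'E'
from h import *
a=np.radians(14); ux=np.array([np.cos(a),np.sin(a),0])
grip(.055,30); s=get_state(); print(s['finger_gap'],s['wrist_force'])
p=np.array(s['position'])
servo_line(p-.10*ux,max_speed=.05); s=get_state(); print(s['wrist_force'])
servo_line(p-.15*ux,max_speed=.04)
s=get_state(); print(s['clock'],s['position'],s['wrist_force'],s['finger_gap'])
shoot('scene','a2'); im,d,P=shoot('top','a2t')
E
python3 -c "
import cv2
a=cv2.imread('pics/a2.png')[200:350,130:380];b=cv2.imread('pics/a2t.png')[150:330,180:360]
cv2.imwrite('pics/a2z.png',cv2.hconcat([cv2.resize(a,(500,300)),cv2.resize(b,(300,300))]))"
```

```text
0.06357207240112987 [-1.35063057 -0.19151173  1.94937718]
[ 1.42731233 -0.18709618  1.52807426]
12.125 [0.34436519 0.15173946 0.00307099] [-1.98975712  0.32438061  2.54583801] 0.06388717068076682
```

View pics/a2z.png

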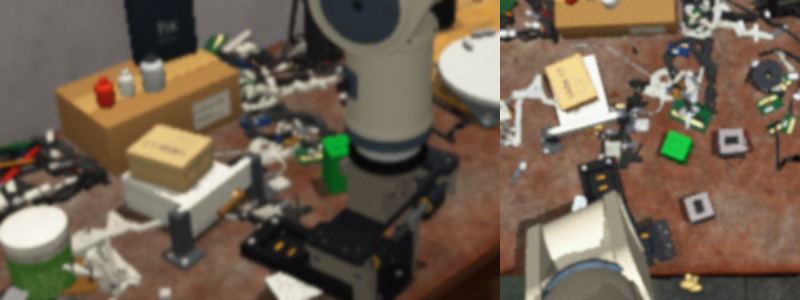

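```bash
python3 - <<'E'
from h import *
grip(.085); s=get_state(); p=s['position']
servo_line([p[0],p[1],.13],max_speed=.2)
move_pose([.36,.0,.25],q(np.radians(14)-np.pi/2))
for c in ['scene','top']:
    im,d,P=shoot(c,'a3'+c)
    for r in regions_of(c,'socket_base'): print(c,round(r['score'],2),rect(P,r['mask'],.009,.022))
    for n in ['socket0','socket_base']:
        print(n,[(np.round(w(c,r['position']),3).tolist(),round(r['score'],2)) for r in landmark_of(c,n)][:5])
    for n,lo,hi in [('white_carton',.04,.052),('cream_carton',.08,.092)]:
        for r in regions_of(c,n): print(c,n,round(r['score'],2),rect(P,r['mask'],lo,hi))
print(get_state()['clock'])
E
python3 -c "
import cv2
a=cv2.imread('pics/a3scene.png')[200:350,130:380];b=cv2.imread('pics/a3top.png')[150:330,180:360]
cv2.imwrite('pics/a3z.png',cv2.hconcat([cv2.resize(a,(500,300)),cv2.resize(b,(300,300))]))"
```

```text
scene 0.97 ([0.4205, 0.1711], [0.1811, 0.0697], 15.1, 1164, [0.4118, 0.1732, 0.0142])
socket0 [([0.472, 0.183, 0.014], 0.93), ([0.422, 0.17, 0.02], 0.67), ([0.368, 0.16, 0.016], 0.58)]
socket_base [([0.417, 0.174, -0.001], 0.82)]
scene white_carton 0.95 ([0.6027, 0.239], [0.1148, 0.0664], 57.4, 242, [0.5915, 0.2459, 0.0437])
scene cream_carton 0.77 ([0.6256, 0.2269], [0.0788, 0.0641], 22.4, 555, [0.6227, 0.2286, 0.0839])
top 0.83 ([0.4185, 0.1713], [0.1803, 0.064], 14.0, 674, [0.4348, 0.1782, 0.0153])
socket0 [([0.369, 0.162, 0.018], 0.82), ([0.471, 0.183, 0.018], 0.69), ([0.419, 0.174, 0.019], 0.6)]
socket_base [([0.421, 0.174, 0.003], 0.59)]
top white_carton 0.96 ([0.6187, 0.2204], [0.1036, 0.0813], 14.7, 333, [0.5877, 0.1995, 0.0451])
top cream_carton 0.96 ([0.6232, 0.2246], [0.0766, 0.0618], 22.3, 568, [0.6227, 0.2249, 0.085])
top cream_carton 0.74 ([0.4718, -0.3923], [0.0112, 0.0145], 20.3, 8, [0.4698, -0.3868, 0.0888])
top cream_carton 0.18 None
14.9083
```

View pics/a3z.png

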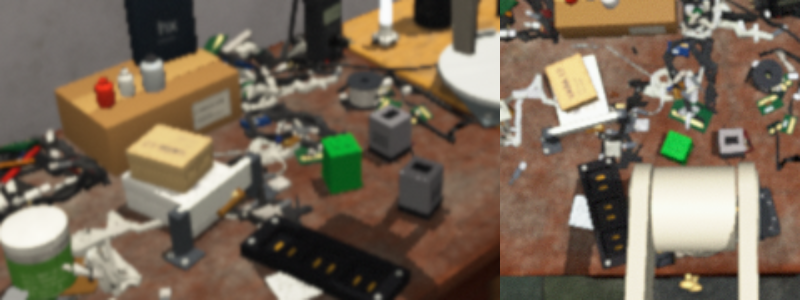

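```bash
cat >> h.py <<'E'
def nestfit(P):
    from scipy.optimize import minimize
    # disc by mask of points at table height
    m=(np.hypot(P[...,0]-.525,P[...,1]+.28)<.13)&(abs(P[...,2]-.0395)<.006)
    (c,r)=cv2.minEnclosingCircle(P[m][:,:2].astype(np.float32)); 
    l=(np.hypot(P[...,0]-.525,P[...,1]+.28)<.105)&(P[...,2]>.0455)&(P[...,2]<.056)
    L=P[l][:,:2]
    rects=[(0,98,33+0,33)]
    def cost(v):
        a=v[2]; X=(L-v[:2])@np.array([[np.cos(a),-np.sin(a)],[np.sin(a),np.cos(a)]])
        A=np.abs(X)
        # side lip: x 58..82, y 35.5..38.5 ; end lip x 93.5..96.5, y<~20
        d1=np.hypot(np.maximum(np.abs(A[:,0]-.07)-.012,0),np.maximum(np.abs(A[:,1]-.037)-.0015,0))
        d2=np.hypot(np.maximum(np.abs(A[:,0]-.095)-.0015,0),np.maximum(A[:,1]-.02,0))
        d=np.minimum(d1,d2); return np.mean(np.minimum(d,.008))
    best=min((minimize(cost,[.525,-.279,a],method='Nelder-Mead',options=dict(initial_simplex=np.array([[.525,-.279,a],[.529,-.279,a],[.525,-.275,a],[.525,-.279,a+.08]]),xatol=1e-5,fatol=1e-7)) for a in (-.5,-.4,-.3)),key=lambda r:r.fun)
    return c,r,len(L),best.x,best.fun
E
python3 - <<'E'
from h import *
for c in ['top','scene']:
    im,d,P=shoot(c); print(c,nestfit(P))
    m=(np.hypot(P[...,0]-.476,P[...,1]+.393)<.03)&(P[...,2]>.09)&(P[...,2]<.11); print('handle',P[m].mean(0),m.sum())
E
```

```text
top ((0.5179009437561035, -0.2884475886821747), 0.11921518296003342, 345, array([ 0.52308228, -0.27759235, -0.40851216]), np.float64(0.004637617359541275))
handle [ 0.47331612 -0.39145809  0.0978589 ] 30
scene ((0.5168164968490601, -0.2858371138572693), 0.12105467915534973, 94, array([ 0.52372676, -0.27665634, -0.42983534]), np.float64(0.0014549918713353733))
handle [ 0.47441557 -0.38848889  0.09519412] 20
```

```bash
cat >> h.py <<'E'
def pix2w(cam,u,v,z):
    P=camera_params(cam); T=P['extrinsics']
    d=T[:3,:3]@np.array([(u-P['cx'])/P['fx'],-(v-P['cy'])/P['fy'],-1]); o=T[:3,3]
    return o+d*(z-o[2])/d[2]
def w2pix(cam,p):
    P=camera_params(cam); T=P['extrinsics']; X=T[:3,:3].T@(np.asarray(p)-T[:3,3])
    return np.array([P['cx']+P['fx']*X[0]/-X[2],P['cy']+P['fy']*X[1]/X[2]])
E
python3 - <<'E'
from h import *
for z in (.040,.050):
  for n,(a,b) in {'end':((383,130),(243,478)),'s1':((292,148),(336,458)),'s2':((435,205),(190,398))}.items():
    A,B=[pix2w('top',350+t[0]/5.45,180+t[1]/5.4545,z)[:2] for t in (a,b)]
    print(z,n,A.round(4),B.round(4),((A+B)/2).round(4),np.linalg.norm(A-B).round(4),np.arctan2(*(A-B)[::-1]).round(3))
# overlay
im,d=grab_frame('top')[0],0
S=5
crop=cv2.resize(im[180:290,350:470],None,fx=S,fy=S,interpolation=cv2.INTER_CUBIC)
c=np.array([.5245,-.278]);a=-.42
def pt(x,y,z): 
    X=[c[0]+x*np.cos(a)-y*np.sin(a),c[1]+x*np.sin(a)+y*np.cos(a),z]; u=w2pix('top',X); return tuple(int(t) for t in ((u-[350,180]+.5)*S))
for sx in (1,-1):
    cv2.line(crop,pt(sx*.0935,-.02,.05),pt(sx*.0935,.02,.05),(0,0,255),1)
    for sy in (1,-1): cv2.line(crop,pt(sx*.058,sy*.0355,.05),pt(sx*.082,sy*.0355,.05),(0,0,255),1)
cv2.circle(crop,pt(0,-.125,.099),4,(0,255,0),-1)
cir=np.array([pt(.108*np.cos(t),.108*np.sin(t),.04) for t in np.linspace(0,6.28,60)]); cv2.polylines(crop,[cir],True,(255,0,0),1)
cv2.imwrite('pics/ov1.png',crop)
E
```

```text
0.04 end [ 0.6126 -0.3174] [ 0.4356 -0.2398] [ 0.5241 -0.2786] 0.1933 -0.413
0.04 s1 [ 0.6039 -0.2708] [ 0.445  -0.2866] [ 0.5245 -0.2787] 0.1597 0.099
0.04 s2 [ 0.5733 -0.342 ] [ 0.4763 -0.2148] [ 0.5248 -0.2784] 0.16 -0.92
0.05 end [ 0.6103 -0.3156] [ 0.4344 -0.2386] [ 0.5224 -0.2771] 0.192 -0.413
0.05 s1 [ 0.6016 -0.2693] [ 0.4438 -0.285 ] [ 0.5227 -0.2772] 0.1586 0.099
0.05 s2 [ 0.5712 -0.3401] [ 0.4748 -0.2136] [ 0.523  -0.2768] 0.159 -0.92
```

View pics/ov1.png

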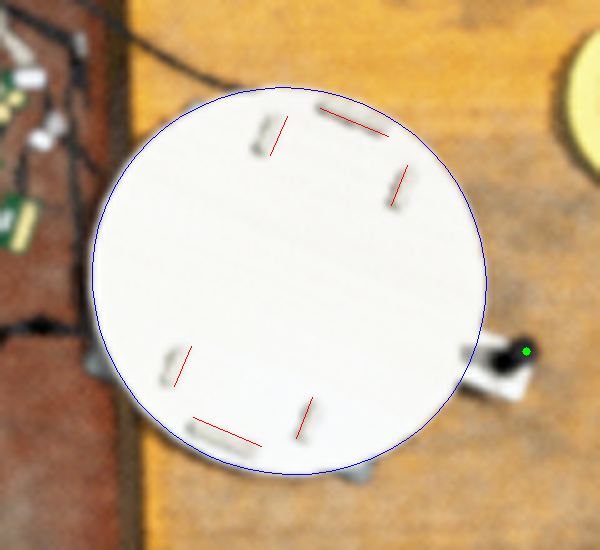

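```bash
python3 - <<'E'
from h import *
b=np.array([.4192,.1722]); j=np.radians(14)-np.pi/2
move_pose([b[0],b[1],.13],q(j))
servo_line([b[0],b[1],.003],max_speed=.1,max_force=10)
grip(.055,35); s=get_state(); print(s['finger_gap'],s['position'])
servo_line([b[0],b[1],.18],max_speed=.12)
n=np.array([.5243,-.2783]); jn=-.415-np.pi/2
move_pose([n[0],n[1],.18],q(jn))
shoot('scene','a4')
s=get_state(); print(s['clock'],s['wrist_force'],s['torque'],s['finger_gap'],s['position'])
E
python3 -c "
import cv2
a=cv2.imread('pics/a4.png')[130:330,300:500]
cv2.imwrite('pics/a4z.png',cv2.resize(a,(600,600)))"
```

```text
0.06349802853620823 [0.41939885 0.17224688 0.00326817]
21.1667 [ 0.34508749  0.83887634 -2.81667553] [ 0.04489602 -0.00237352 -0.03129377] 0.0635274023524842 [ 0.52455667 -0.27713574  0.18001169]
```

View pics/a4z.png

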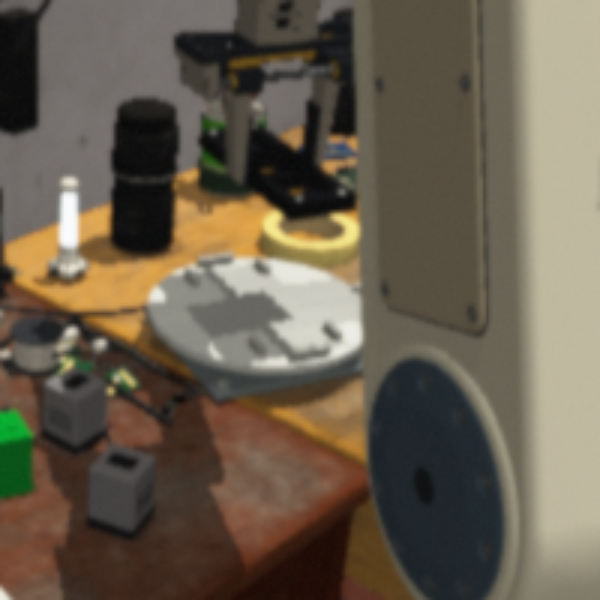

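```bash
python3 - <<'E'
from h import *
n=np.array([.5243,-.2783]); jn=-.415-np.pi/2
print(servo_line([n[0],n[1],.07],max_speed=.12,max_force=12))
print(servo_line([n[0],n[1],.0425],max_speed=.03,max_force=6))
s=get_state(); print(s['clock'],s['wrist_force'],s['torque'],s['position'])
im,d,P=shoot('scene','a5')
print([ (round(r['score'],2),rect(P,r['mask'],.04,.075)) for r in regions_of('scene','socket_base')])
E
```

```text
False
True
23.075 [-0.95205442  0.92683978  5.89469261] [0.08415679 0.15476088 0.03340356] [ 0.52395711 -0.27811274  0.0432653 ]
[(0.73, ([0.5238, -0.278], [0.0667, 0.1837], 66.6, 659, [0.4987, -0.276, 0.052]))]
```

```bash
python3 - <<'E'
from h import *
grip(.085)
n=np.array([.5243,-.2783])
servo_line([n[0],n[1],.16],max_speed=.2)
move_pose([.36,.02,.2],q(np.radians(15)-np.pi/2))
for c in ['scene','top']:
    im,d,P=shoot(c,'a6'+c)
    for r in regions_of(c,'socket_base'): print(c,round(r['score'],2),rect(P,r['mask'],.048,.063))
    for k in ['socket0','socket_base','nest','handle_top']:
        print(k,[(np.round(w(c,r['position']),3).tolist(),round(r['score'],2)) for r in landmark_of(c,k)][:5])
    for r in regions_of(c,'relay0'): print(c,round(r['score'],2),rect(P,r['mask'],.052,.066))
print(get_state()['clock'])
E
python3 -c "
import cv2
a=cv2.imread('pics/a6scene.png')[200:300,320:450];b=cv2.imread('pics/a6top.png')[180:290,350:470]
cv2.imwrite('pics/a6z.png',cv2.hconcat([cv2.resize(a,(400,400)),cv2.resize(b,(400,400))]))"
```

```text
scene 0.76 ([0.5183, -0.2757], [0.0672, 0.1765], 66.1, 424, [0.495, -0.272, 0.0539])
socket0 [([0.523, -0.282, 0.058], 0.73), ([0.476, -0.26, 0.056], 0.7), ([0.572, -0.296, 0.054], 0.67)]
socket_base [([0.524, -0.276, 0.037], 0.83)]
nest [([0.524, -0.281, 0.042], 0.96)]
handle_top [([0.481, -0.393, 0.098], 0.81), ([0.421, 0.017, -0.003], 0.48)]
scene 0.97 ([0.5298, -0.0325], [0.0408, 0.0411], 3.6, 152, [0.5259, -0.0309, 0.0567])
scene 0.69 ([0.4219, 0.022], [0.0404, 0.0409], 17.3, 193, [0.4196, 0.0252, 0.0566])
top 0.95 ([0.522, -0.2793], [0.0648, 0.1809], 67.0, 897, [0.5216, -0.2794, 0.0552])
socket0 [([0.474, -0.256, 0.059], 0.72), ([0.568, -0.3, 0.053], 0.71), ([0.526, -0.035, 0.0], 0.64), ([0.525, -0.28, 0.06], 0.63)]
socket_base [([0.523, -0.273, 0.039], 0.79)]
nest [([0.472, -0.396, 0.098], 0.59), ([0.525, -0.28, 0.041], 0.56)]
handle_top [([0.474, -0.394, 0.098], 0.88)]
top 0.63 ([0.5203, 0.0552], [0.0408, 0.0414], 68.6, 207, [0.5191, 0.0546, 0.0579])
top 0.58 ([0.5274, -0.0354], [0.0382, 0.0421], 89.3, 199, [0.5262, -0.0355, 0.0581])
26.4083
```

View pics/a6z.png

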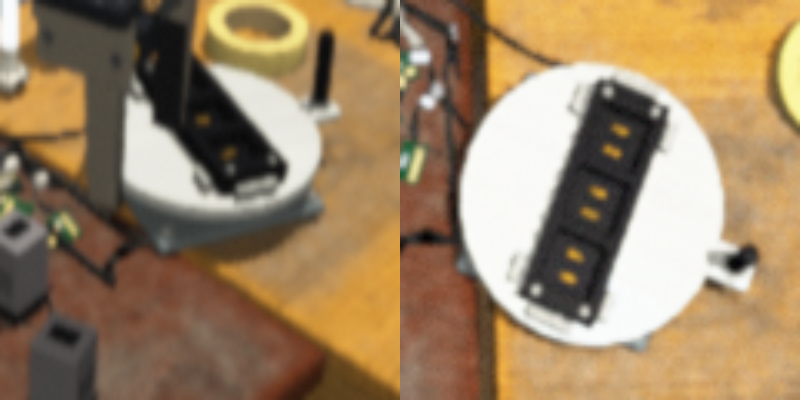

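View pics/a6top.png

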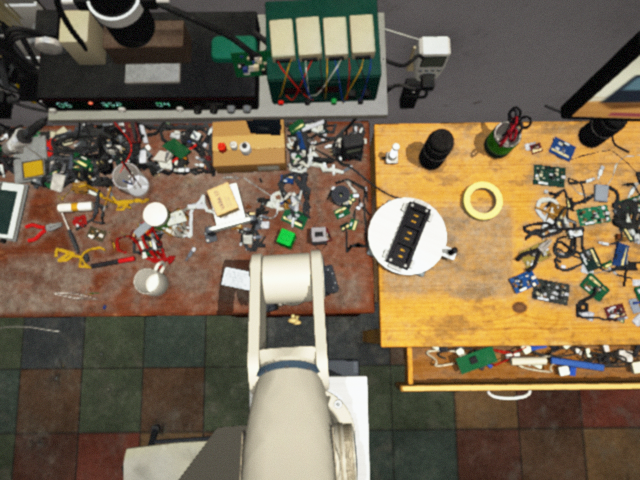

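```bash
cat >> h.py <<'E'
NB=np.array([.5240,-.2781]); NY=-.415
def sock(i,off=0):
    u=np.array([np.cos(NY),np.sin(NY)]); return NB+(i-1)*.052*u
def pick(x,y,deg):
    j1=np.radians(deg); j2=j1-np.pi/2
    grip(.065,8)
    move_pose([x,y,.14],q(j1))
    print('d',servo_line([x,y,.023],max_speed=.12,max_force=8))
    grip(.03,8); print('gap',get_state()['finger_gap'])
    grip(.065)
    servo_line([x,y,.085],max_speed=.2)
    servo_line([x,y,.085],rotation=q(j2))
    servo_line([x,y,.023],max_speed=.12,max_force=8)
    grip(.03,25); s=get_state(); print('gap',s['finger_gap'],s['position'],s['clock'])
    servo_line([x,y,.17],max_speed=.15)
def st(): s=get_state(); print(round(s['clock'],1),np.round(s['position'],4),np.round(s['wrist_force'],1),np.round(s['torque'],2),round(s['finger_gap'],4))
E
python3 - <<'E'
from h import *
pick(.5282,-.0342,1.0)
t=sock(2); move_pose([t[0],t[1],.13],q(NY-np.pi/2)); st()
servo_line([t[0],t[1],.095],max_speed=.1); st()
print(servo_line([t[0],t[1],.066],max_speed=.02,max_force=6)); st()
shoot('scene','a7')
E
python3 -c "
import cv2
a=cv2.imread('pics/a7.png')[180:300,320:480]
cv2.imwrite('pics/a7z.png',cv2.resize(a,(800,600)))"
```

```text
d False
gap 0.040047789836952584
gap 0.04016359979908524 [ 0.52857186 -0.03421076  0.02351843] 33.6833
35.9 [ 0.5715 -0.2979  0.1299] [ 0.7  0.1 -0.7] [ 0.06 -0.07 -0.09] 0.0404
36.4 [ 0.5717 -0.2984  0.0949] [ 0.5 -0.1 -0.9] [ 0.1   0.01 -0.03] 0.0396
True
37.2 [ 0.5718 -0.2993  0.079 ] [-0.3  0.   4.9] [-0.02  0.09  0.04] 0.0396
```

View pics/a7z.png

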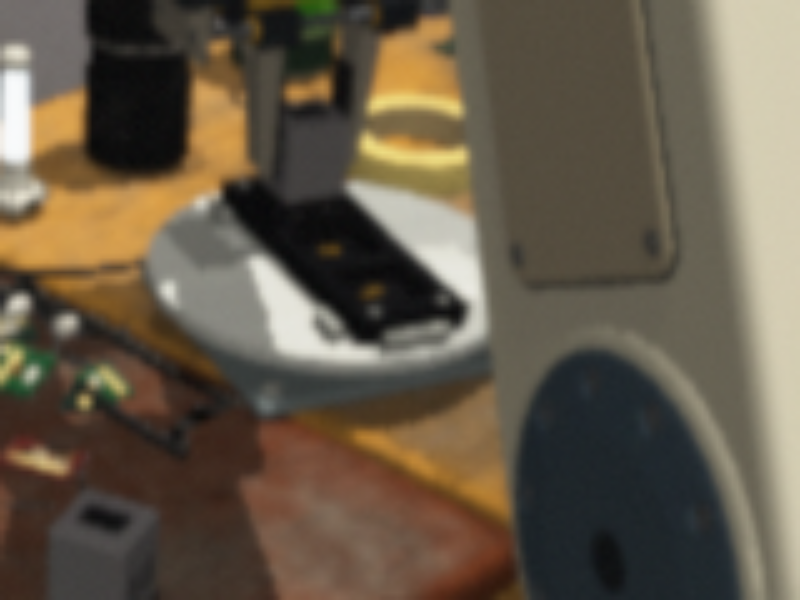

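```bash
cat >> h.py <<'E'
def insert(i,off0=(0,0),zb=.079,zf=.066,offs=None):
    u=np.array([np.cos(NY),np.sin(NY)]); v=np.array([-u[1],u[0]])
    if offs is None:
        offs=[(0,0)]+[(a,b) for r in (1.3,2.6) for a,b in [(0,r),(0,-r),(r,0),(-r,0),(r,r),(r,-r),(-r,r),(-r,-r)]]
    for a,b in offs:
        a+=off0[0]; b+=off0[1]
        t=sock(i)+(a*u+b*v)*1e-3
        servo_line([t[0],t[1],zb+.003],max_speed=.04)
        sleep(.2); f0=get_state()
        hit=servo_line([t[0],t[1],zf],max_speed=.02,max_force=6)
        s=get_state(); dt=np.array(s['torque'])-f0['torque']; df=np.array(s['wrist_force'])-f0['wrist_force']
        p=np.array(s['position']); e=p[:2]-sock(i)
        print((round(a,1),round(b,1)),hit,'z',round(p[2],4),'pos uv',round(1e3*e@u,1),round(1e3*e@v,1),'dF',np.round(df,1),'cop uv mm',np.round(1e3*np.array([-dt[1],dt[0]])@np.stack([u,v],1)/max(df[2],1),0))
        if p[2]<zb-.004: return (a,b)
    return None
E
python3 - <<'E'
from h import *
print(insert(2)); st()
E
```

```text
(0, 0) True z 0.0789 pos uv 0.3 -0.0 dF [-1.   0.5  5.3] cop uv mm [-27.   0.]
(0, 1.3) True z 0.0787 pos uv 0.4 1.3 dF [-0.8  0.9  6.1] cop uv mm [-29.  -6.]
(0, -1.3) True z 0.0791 pos uv 0.2 -1.3 dF [-1.   0.5  6.3] cop uv mm [-13. -24.]
(1.3, 0) True z 0.0666 pos uv 1.4 -0.0 dF [-0.8  0.4  5.9] cop uv mm [-10.  -6.]
(1.3, 0)
40.9 [ 0.5729 -0.2996  0.0666] [-0.7 -0.1  5.4] [0.07 0.06 0.04] 0.0401
```

```bash
python3 - <<'E'
from h import *
grip(.065); p=get_state()['position']
servo_line([p[0],p[1],.17],max_speed=.2)
move_pose([.40,-.12,.25],q(NY-np.pi/2))
for c in ['scene','top']:
    im,d,P=shoot(c,'a8'+c)
    for r in regions_of(c,'relay0'): print(c,round(r['score'],2),rect(P,r['mask'],.052,.066),rect(P,r['mask'],.095,.11))
st()
E
python3 -c "
import cv2
a=cv2.imread('pics/a8scene.png')[200:320,290:450];b=cv2.imread('pics/a8top.png')[170:300,220:480]
cv2.imwrite('pics/a8z.png',cv2.hconcat([cv2.resize(a,(400,300)),cv2.resize(b,(400,300))]))"
```

```text
scene 0.87 ([0.5629, -0.2847], [0.0452, 0.0245], 27.6, 37, [0.5589, -0.2844, 0.0614]) ([0.5686, -0.2953], [0.0384, 0.0359], 70.7, 82, [0.5661, -0.2922, 0.0995])
scene 0.85 ([0.4222, 0.0202], [0.0405, 0.0451], 16.5, 198, [0.4204, 0.0225, 0.0567]) None
scene 0.79 ([0.523, 0.0575], [0.038, 0.0431], 70.8, 165, [0.5188, 0.0594, 0.0566]) None
scene 0.43 ([0.4041, 0.4208], [0.0648, 0.0669], 69.3, 424, [0.394, 0.4212, 0.0592]) None
top 0.82 ([0.5735, -0.3046], [0.0445, 0.0543], 64.6, 25, [0.5613, -0.3001, 0.0575]) ([0.568, -0.2996], [0.0399, 0.0407], 66.2, 221, [0.5679, -0.2993, 0.1012])
top 0.69 ([0.5207, 0.055], [0.0401, 0.0406], 66.8, 204, [0.5212, 0.0546, 0.0577]) None
top 0.64 ([0.42, 0.019], [0.0402, 0.0375], 17.8, 187, [0.4203, 0.0172, 0.0582]) None
43.4 [ 0.4006 -0.1205  0.2496] [ 0.1 -0.2  0.3] [0.06 0.01 0.05] 0.0645
```

View pics/a8z.png

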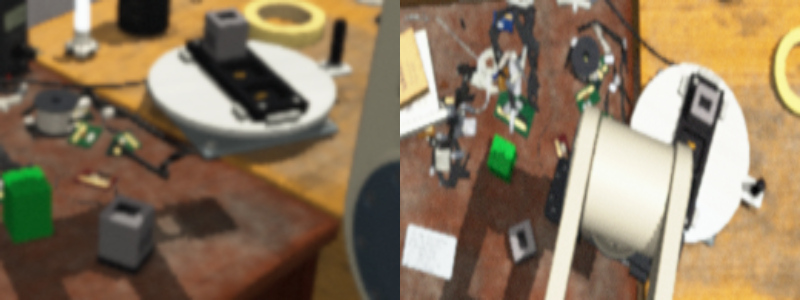

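```bash
python3 - <<'E'
from h import *
pick(.4209,.0196,17.3)
t=sock(0); move_pose([t[0],t[1],.14],q(NY-np.pi/2)); st()
servo_line([t[0],t[1],.095],max_speed=.1)
r=insert(0,off0=(1.4,0)); print(r); st()
shoot('scene','a9')
E
```

```text
d False
gap 0.039788795755523354
gap 0.04013237780544144 [0.4212784  0.0196075  0.02343917] 50.7833
53.0 [ 0.4762 -0.2561  0.1397] [ 0.6  0.  -0.5] [ 0.04  0.05 -0.01] 0.0397
(1.4, 0) True z 0.0664 pos uv 1.1 0.0 dF [-0.8  0.2  6.1] cop uv mm [-15.  16.]
(1.4, 0)
55.0 [ 0.4775 -0.2576  0.0664] [-0.9  0.3  5. ] [ 0.18  0.07 -0.02] 0.0396
```

```bash
python3 - <<'E'
from h import *
grip(.065); p=get_state()['position']
servo_line([p[0],p[1],.18],max_speed=.2)
move_pose([.40,-.52,.25],q(-.415))
for c in ['scene','top']:
    im,d,P=shoot(c,'b1'+c)
    for r in regions_of(c,'relay0'): print(c,round(r['score'],2),rect(P,r['mask'],.052,.066),rect(P,r['mask'],.095,.11))
    print([(np.round(w(c,r['position']),3).tolist(),round(r['score'],2)) for r in landmark_of(c,'handle_top')][:3])
    m=(np.hypot(P[...,0]-.476,P[...,1]+.393)<.03)&(P[...,2]>.09)&(P[...,2]<.11); print('handle',P[m].mean(0),m.sum())
st()
E
python3 -c "
import cv2
a=cv2.imread('pics/b1scene.png')[200:320,290:450];b=cv2.imread('pics/b1top.png')[130:325,220:480]
cv2.imwrite('pics/b1z.png',cv2.hconcat([cv2.resize(a,(400,300)),cv2.resize(b,(400,300))]))"
```

```text
scene 0.77 ([0.4682, -0.244], [0.0476, 0.0258], 28.1, 62, [0.4638, -0.2439, 0.0599]) ([0.4773, -0.2549], [0.0408, 0.0417], 72.7, 114, [0.474, -0.2523, 0.0993])
scene 0.74 ([0.5243, 0.0562], [0.0405, 0.0443], 66.2, 177, [0.5199, 0.0588, 0.0567]) None
scene 0.57 ([0.5677, -0.2845], [0.0528, 0.0277], 17.1, 62, [0.5592, -0.2849, 0.0598]) ([0.57, -0.2985], [0.0421, 0.0436], 66.0, 99, [0.5689, -0.2946, 0.0992])
[([0.477, -0.391, 0.099], 0.9)]
handle [ 0.47369624 -0.3886685   0.09549027] 19
top 0.8 ([0.4688, -0.2635], [0.033, 0.0593], 21.9, 20, [0.4596, -0.2513, 0.0576]) ([0.4739, -0.2581], [0.0403, 0.0402], 66.5, 215, [0.4724, -0.2582, 0.1007])
top 0.6 ([0.5204, 0.0552], [0.0402, 0.04], 68.2, 202, [0.5198, 0.0546, 0.0575]) None
top 0.58 None ([0.5681, -0.2994], [0.0402, 0.0397], 68.2, 208, [0.5678, -0.2991, 0.1011])
[([0.472, -0.392, 0.095], 0.93)]
handle [ 0.47322675 -0.39150501  0.09725165] 30
58.4 [ 0.4002 -0.5198  0.25  ] [ 0.1 -0.5  0.2] [-0.02 -0.03 -0.02] 0.0645
```

View pics/b1z.png

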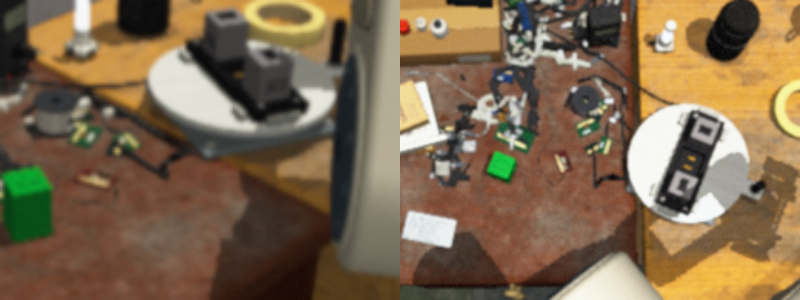

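View pics/b1scene.png

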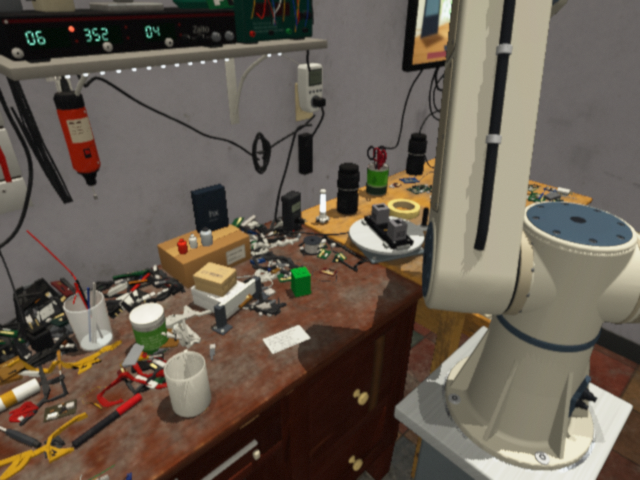

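```bash
python3 - <<'E'
from h import *
C=np.array([.5243,-.2783])
def hp(th): a=-.415-np.pi/2+th; return C+.125*np.array([np.cos(a),np.sin(a)])
h=hp(0); print(h)
grip(.05,12)
move_pose([h[0],h[1],.16],q(-.415))
print(servo_line([h[0],h[1],.064],max_speed=.08,max_force=5)); st()
grip(.008,12); st()
for k in range(1,11):
    th=1.047*k/10; p=hp(th)
    servo_line([p[0],p[1],.064],rotation=q(-.415+th),max_speed=.08)
    st()
E
```

```text
[ 0.47390126 -0.39268954]
False
60.9 [ 0.4742 -0.393   0.0646] [-0.5 -0.3 -0.1] [-0.   -0.07 -0.01] 0.0501
61.5 [ 0.4745 -0.3931  0.0642] [ 3.5 -0.5 -1.2] [-0.29 -0.53  0.02] 0.016
61.8 [ 0.4861 -0.3975  0.0641] [ 0.2 -2.2  3.8] [-0.31  0.05  0.01] 0.0157
62.1 [ 0.4988 -0.401   0.0641] [-0.  -3.6  1.9] [-0.58  0.04  0.04] 0.0157
62.4 [ 0.5119 -0.4032  0.0641] [-0.  -4.8  1.6] [-0.94  0.1   0.12] 0.0158
62.7 [ 0.5252 -0.404   0.0641] [ 1.2 -6.8  0.2] [-1.08 -0.24  0.03] 0.0157
63.1 [ 0.5387 -0.4035  0.0642] [ 3.6 -6.4 -1.1] [-1.13 -0.64 -0.  ] 0.0159
63.4 [ 0.5519 -0.4014  0.0642] [ 4.1 -6.8 -2.1] [-1.15 -0.78  0.01] 0.0156
63.7 [ 0.5651 -0.3979  0.0642] [ 6.  -7.6 -3.5] [-1.15 -1.21 -0.  ] 0.0157
64.0 [ 0.5777 -0.3931  0.0642] [ 8.4 -5.6 -5. ] [-0.97 -1.54  0.04] 0.0153
64.3 [ 0.5897 -0.3869  0.0642] [ 9.9 -4.9 -4. ] [-0.89 -1.76  0.01] 0.0162
64.6 [ 0.6007 -0.3797  0.0643] [10.4 -4.1 -4.2] [-0.77 -1.84 -0.02] 0.0155
```

```bash
python3 - <<'E'
from h import *
grip(.05); sleep(.4); p=get_state()['position']; st()
servo_line([p[0],p[1],.2],max_speed=.1)
move_pose([.30,-.50,.3],q(-.415)); sleep(.5)
C=np.array([.5243,-.2783])
for c in ['scene','top']:
    im,d,P=shoot(c,'b2'+c)
    for n in ['handle_top','nest','socket1']: print(n,[(np.round(w(c,r['position']),3).tolist(),round(r['score'],2)) for r in landmark_of(c,n)][:3])
    for r in regions_of(c,'relay0'): print(c,round(r['score'],2),rect(P,r['mask'],.095,.11))
    for r in regions_of(c,'socket_base')[:1]: print(c,round(r['score'],2),rect(P,r['mask'],.048,.063))
    m=(np.hypot(P[...,0]-.598,P[...,1]+.379)<.03)&(P[...,2]>.09)&(P[...,2]<.11); h=P[m].mean(0); print('handle',h,m.sum(), np.arctan2(*(h[:2]-C)[::-1])+np.pi/2+.415)
    for n,lo,hi in [('white_carton',.04,.052),('cream_carton',.08,.092)]:
        for r in regions_of(c,n)[:1]: print(c,n,round(r['score'],2),rect(P,r['mask'],lo,hi))
st()
E
python3 -c "
import cv2
a=cv2.imread('pics/b2scene.png')[180:330,170:450];b=cv2.imread('pics/b2top.png')[170:325,200:480]
cv2.imwrite('pics/b2z.png',cv2.vconcat([cv2.resize(a,(560,300)),cv2.resize(b,(560,300))]))"
```

```text
65.7 [ 0.5981 -0.3792  0.064 ] [-0.4  0.5  0. ] [ 0.01 -0.09  0.01] 0.0499
handle_top [([0.603, -0.378, 0.098], 0.63)]
nest []
socket1 [([0.569, -0.249, 0.053], 0.86), ([0.525, -0.281, 0.055], 0.72), ([0.484, -0.313, 0.055], 0.57)]
scene 0.83 None
scene 0.65 ([0.4834, -0.3092], [0.0398, 0.0452], 34.0, 106, [0.4812, -0.3055, 0.0994])
scene 0.53 ([0.5673, -0.249], [0.0393, 0.0438], 32.4, 102, [0.5644, -0.246, 0.0995])
scene 0.91 ([0.526, -0.278], [0.1782, 0.073], 35.4, 430, [0.5237, -0.2717, 0.054])
handle [ 0.59897025 -0.37604757  0.09530289] 20 1.0673436507753125
scene white_carton 0.93 ([0.6237, 0.2226], [0.0981, 0.0858], 13.2, 252, [0.5918, 0.2426, 0.0437])
scene cream_carton 0.37 ([0.5971, -0.3742], [0.0152, 0.0107], 35.8, 19, [0.597, -0.3736, 0.0864])
handle_top [([0.602, -0.38, 0.095], 0.56)]
nest [([0.525, -0.277, 0.04], 0.97), ([0.561, 0.21, 0.006], 0.65)]
socket1 [([0.481, -0.309, 0.056], 0.61), ([0.528, -0.281, 0.059], 0.61), ([0.527, -0.275, 0.041], 0.56)]
top 0.78 None
top 0.69 ([0.4812, -0.3101], [0.0397, 0.0416], 36.2, 216, [0.4817, -0.3099, 0.1005])
top 0.68 None
top 0.56 ([0.5646, -0.2491], [0.0405, 0.0417], 34.4, 214, [0.5647, -0.249, 0.1013])
top 0.64 ([0.524, -0.2794], [0.1805, 0.0658], 37.2, 691, [0.523, -0.2782, 0.0554])
handle [ 0.59658713 -0.37799909  0.09764843] 28 1.0423429773173132
top white_carton 0.63 ([0.6182, 0.2207], [0.1039, 0.082], 14.8, 352, [0.5899, 0.1991, 0.0449])
top cream_carton 0.66 ([0.6238, 0.2243], [0.0773, 0.0607], 23.2, 561, [0.6225, 0.2238, 0.0852])
69.8 [ 0.3 -0.5  0.3] [ 0.3 -0.2 -0.7] [-0.06 -0.1   0.03] 0.0502
```

View pics/b2z.png

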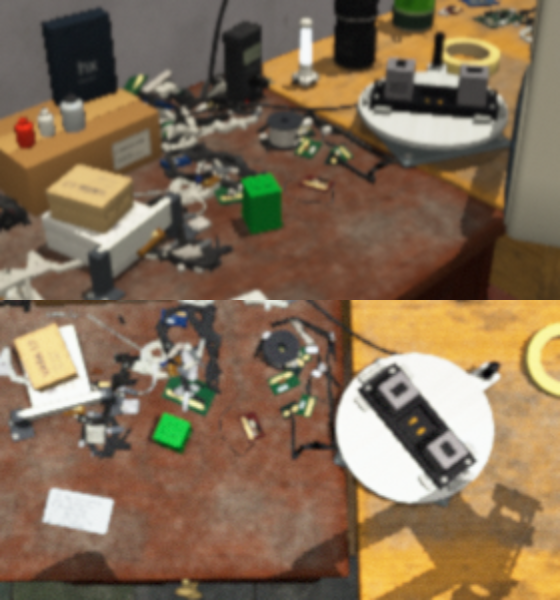

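```bash
python3 - <<'E'
from h import *
for c in ['top','scene']:
    im,d,P=shoot(c)
    for r in regions_of(c,'relay0'):
        s=P[r['mask']]; print(c,round(r['score'],2),np.median(s,0).round(3),r['mask'].sum())
E
```

```text
top 0.85 [0.516 0.055 0.056] 271
top 0.69 [ 0.561 -0.246  0.099] 298
top 0.63 [ 0.479 -0.306  0.099] 281
scene 0.77 [0.51  0.065 0.041] 496
scene 0.76 [ 0.476 -0.298  0.086] 300
scene 0.5 [ 0.559 -0.237  0.085] 293
```

```bash
python3 -c "
from station import sign_off; sign_off()"
```

```text
the job is handed in; nothing more can be done
```

The job is done and handed in, at about 70 s on the robot's clock out of the 200 s allowed.

**What I did:**
- **Base:** I drew it straight out from under the bench stop. The cartons dropped the 16 mm and stayed stacked behind the stop. I took the base again at its middle and laid it flat in the nest.
- **Relays:** Only two grey relays were there, and I plugged both into the base's two outer sockets. The first one landed on the rim and went in after a 1.3 mm shift along the base.
- **Table:** I turned it by its handle one click anticlockwise, let go, and moved the arm clear.

**Last checks before handing in:**
- **Relay height:** Both relay tops are about 100–101 mm above the desk, which matches fully plugged in.
- **Table angle:** The handle measures 1.04 rad in one camera and 1.07 in the other, against the stop at 1.047. The base turned with the table and still lies in the nest.
- **Cartons:** The white carton's top is at about 45 mm and the cream carton's at about 85 mm, stacked behind the stop. In the very last pictures the side camera's network missed the cream carton, but the overhead depth and both pictures show it in place.
- **Other things:** The green look-alike has not moved. The mug, spool, tin and tape were never touched, but I did not measure them again at the end.
- **Stray detections:** One look reported an extra relay in the overhead picture. Looking again showed only the two plugged relays and the green look-alike.

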